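# Load a punch from the rack and wind it under the measuring microscope

## Robot

A 6-joint arm with a two-finger parallel gripper is mounted at the origin on the work surface. World frame = base frame: x ahead of the robot, y to its left, z up, the work surface at z = 0. Lengths are in mm, angles in rad, forces in N, time in s.
With the tool pointing down it reaches from about 325 to 875 mm from the base axis. Payload 4.4 kg.
Tool frame: the origin (TCP) lies on the centre line of the jaws, within the pads' length; the fingertips stand ahead of it and the grasp point (between the pads) lies 6 mm ahead of it (ctrl.tcp_to_tips is the z of the fingertips in the tool frame, in mm); z points along the fingers, y is the line along which they close (so a half turn about z gives the same grasp; the last joint's range is limited). The gripper opens to 85 mm and grips with 20 to 120 N. Pads are 22 mm wide; open, the fingers measure 114 mm over their backs; the gripper's body (76 mm by 85 mm) begins 54 mm behind the grasp point. The pads swing forward as they close: fully open they stand 13 mm farther back than shut.
Start: joints at [1.056, 0.207, 1.542, -0, 1.393, -0.15], TCP at [205.148, 537.161, 256.282] pointing down, gripper open.
Joint ranges: [-2.73, 2.73], [-0.86, 2.22], [0.23, 2.46], [-1.11, 4.25], [0.08, 2.63], [-2.82, 2.82]. Speed limits (rad/s): [2.79, 2.79, 3.14, 3.14, 3.14, 3.14].

## Interface

Orientations are given as a 3x3 rotation matrix whose columns are the frame's x, y, z axes.
In Python, from plant import ctrl, sensors, optics gives the robot as it stands. Calls block until the motion is done:
- ctrl.move_ptp(position, orientation): joint-space move of the TCP to a pose.
- ctrl.move_l(position, rot=None, vel=150, threshold=None): straight line of the TCP; rot=None keeps the orientation; vel is the mean speed in mm/s. With threshold (N) it stops when the force on the tool has changed by that much, and returns True; else False.
- ctrl.set_joints(angles): joint-space move.
- ctrl.gripper_to(opening, force=None): finger opening in mm; force is the grip in N (None keeps the last); returns when the fingers have stopped.
- ctrl.hold(seconds).
- ctrl.solve_ik(position, orientation): joint angles nearest the present ones, or None.
- sensors.read_state(): the state.
- optics.grab_frame(name): name is "scene" or "top" or "wrist"; returns (picture, depth): 480x640x3 uint8, red, green, blue; 480x640 float32, mm along the optical axis (not along the pixel's ray), 0 where there is no reading.
- optics.camera_params(name): a dict with "mtx" (3x3 intrinsics, pixels), "k1" (the pictures are not rectified: a ray, as slopes to the right and down, at radius r is drawn at 1 + k1 r^2 times it, then the intrinsics apply), "R" (3x3) and "t" (3): a world point X has camera coordinates R X + t; the wrist camera has in their place "T_tool_cam" (4x4, takes a point from camera to tool coordinates, whose origin is the TCP and whose axes are the flange's). Camera axes: x right, y down, z forward; pixel columns grow to the right and rows downward; lengths in mm; the calibration is good to about 2 mm. A picture is of the moment at which its call begins: read the wrist's pose just before it. camera_params takes no time and is no camera call.
A pose or a line that the arm cannot do raises ctrl.MotionError and nothing moves.
- ctrl.finish_job(): hands the job in; it is judged then, once.
The state is a dict: "t": time; "q": joint angles; "qvel": joint speeds; "tau": joint torques, N m; "eef_pos": TCP position; "eef_rot": TCP orientation; "force": force on the tool from outside, world axes, zero at the start; "wrist_torque": the same for the moment, N m; "grip_width": finger opening in mm; "grasp_force": force on a finger pad.
Only numpy, scipy, OpenCV 4.12 (cv2) and the standard library are available. Lean on these libraries where they do the work, as an engineer would, in place of code of your own. Each camera call takes 0.05 s, during which the arm holds its last target. There are 200 camera calls.

## Task

Pull the shouldered punch (the one that steps down to a thin tip) up out of the divided rack, leaving the other parts standing in their cells, and stand it on its head in the middle of the round glass on the microscope stage, set down gently. Then wind the stage along with its handwheel until the punch stands centred under the lens, and leave it standing there. Do not push the stage by hand, do not bump the microscope's optics, and leave everything else on the bench as it is.

Things in the scene. Friction and masses are not known exactly. Their poses are not given: they have to be found in the camera images.
- punch: the shouldered punch: bright steel, 0.16 to 0.26 kg. Its foot is a round head 34 mm across, 10 mm thick; above it a round body 16 mm across from 10 to 92 mm height, then a thin tip 8 mm across up to 120 mm; the only one with a thin tip. Origin: centre of the head's underside; z up along the punch. It stands upright and loose in one of the rack's cells
- straight: straight steel punch in the rack, to be left there: head 34 x 10 mm below, body 16 mm across up to 120 mm. Origin under its head
- thick: thicker straight steel punch in the rack, to be left there: head 36 x 10 mm below, body 20 mm across up to 108 mm. Origin under its head
- square: square steel punch in the rack, to be left there: round head 34 x 10 mm below, square body 14 x 14 mm up to 114 mm. Origin under its head
- blade: flat steel punch in the rack, to be left there: round head 34 x 10 mm below, blade of 20 x 8 mm section up to 112 mm. Origin under its head
- bush: short headed steel bush low in the rack, to be left there: head 34 x 10 mm, body 22 mm across, 40 mm high in all
- rack: fixed black open rack on the bench, 154 (its x) x 104 (its y) x 55 mm high, walls and floor 4 mm, divided into 3 x 2 square cells 46 mm wide at 50 mm pitch (dividers 47 mm high). Origin: centre of its underside. Which cell holds what changes; parts stand up to 3 mm off the middle of their cells
- stage: aluminium stage plate 150 (its x) x 140 (its y) x 14 mm with a round pale glass 84 mm across in its middle, flush. Driven by the handwheel alone, it slides along its own +y from the loading end (travel 0.21 m) to the lens. Origin: middle of the glass, on top, 85 mm above the bench. A stop strip 8 mm high, 10 mm wide runs along its +x edge (inner face 65 mm from the middle)
- optics: camera microscope looking straight down, fixed: lens in a ring light 74 mm across, barrel, arm and, 205 mm farther along its +y, the post (28 mm across). Origin: lens centre, on the ring light's lower face, 285 mm above the bench, 80 mm above the tip of a punch on the stage. The middle of the glass passes exactly below it; at the start it is 130 to 170 mm short of it
- handwheel (a joint): angle of the handwheel, rad: 0 to 2.1 at the start, grows as it is turned anticlockwise seen from above, which moves the stage towards the lens by 19.1 mm per rad (120 mm per turn). It stays where it is left; it takes about 2 to 3 N at the knob. End stop at 10.9
- wheel_axis (a point): centre of the handwheel, on top of its bare-metal disc, 81 mm above the bench; the disc is 110 mm across and lies flat, on the drive block at the near (-y) end of the slide; a hub cap 32 mm across stands 8 mm above the disc
- knob (a point): top of the handwheel's crank knob, 129 mm above the bench: an upright round revolving handle 22 mm across and 48 mm high, 40 mm from the wheel's axis; it turns freely about itself
- cleaner: grey plastic bottle, 50 mm across, 140 mm high, standing on the bench, to be left alone. Origin under it
- calliper: digital calliper lying on the bench, 235 mm long (its y), up to 60 mm wide, 12 mm high, to be left alone
- block: ground steel block, 40 x 40 x 26 mm, lying on the bench, to be left alone. Origin under it

How it is judged:
By the outcome, as a careful person would: the job done as asked, in the order asked, and still so for the second after the job is handed in, with the robot touching nothing.
It also fails if it takes over 64 s, if anything falls off the work surface, if the arm or the gripper's body presses on something with over 40 N, if the wrist force passes 120 N, or if a joint passes its speed limit or range.

## Working session

There is one attempt and no reset: what is moved stays moved. The work goes in short steps, each a Python script; the robot and the scene stay as the last script left them, time stands still between calls to the robot, and variables do not carry over. Pictures are saved under pics/ and viewed, at most 10 in all, crops included, and the job is handed in when it is done.

```bash
ls; mkdir -p pics; cat > h.py <<'E'
import numpy as np, cv2
from plant import ctrl, sensors, optics
def save(name,im): cv2.imwrite('pics/'+name,cv2.cvtColor(im,cv2.COLOR_RGB2BGR))
def cam(name,st=None):
    p=optics.camera_params(name); K=np.array(p['mtx']);k1=p['k1']
    if name=='wrist':
        T=np.array(p['T_tool_cam']); Re=np.array(st['eef_rot']);te=np.array(st['eef_pos'])
        Rwc=Re@T[:3,:3]; c=Re@T[:3,3]+te
    else:
        R=np.array(p['R']);t=np.array(p['t']); Rwc=R.T; c=-R.T@t
    return K,k1,Rwc,c
def slopes(K,k1,uv):
    uv=np.atleast_2d(np.asarray(uv,float))
    return cv2.undistortPoints(uv[:,None],K,np.array([k1,0,0,0.])).reshape(-1,2)
def rays(cm,uv):
    K,k1,R,c=cm; s=slopes(K,k1,uv)
    return np.c_[s,np.ones(len(s))]@R.T
def on_plane(cm,uv,z):
    d=rays(cm,uv); return cm[3]+d*((z-cm[3][2])/d[:,2])[:,None]
def cloud(cm,D):
    v,u=np.mgrid[:D.shape[0],:D.shape[1]]
    d=rays(cm,np.c_[u.ravel(),v.ravel()])
    return (cm[3]+d*D.ravel()[:,None]).reshape(*D.shape,3)
E
python3 - <<'E'
from h import *
st=sensors.read_state();print(st['t'],st['grip_width'],ctrl.tcp_to_tips)
ims=[]
for n in('scene','top','wrist'):
    im,D=optics.grab_frame(n); np.savez('/tmp/%s.npz'%n,im=im,D=D); save(n+'0.png',im)
    cm=cam(n,st);print(n,cm[3].round(),cm[2].round(2).tolist(),cm[0][0,0],cm[1])
E
```

```text
pics
0.0 85.17301195482487 25.0
scene [1434.  -26.  952.] [[-0.01, 0.68, -0.74], [1.0, -0.0, -0.02], [-0.01, -0.74, -0.68]] 613.0252871102414 -0.024278497406964767
top [ 382.  -49. 1101.] [[0.07, -0.97, 0.23], [-1.0, -0.07, 0.01], [0.01, -0.23, -0.97]] 502.22293535959733 -0.07414417113972116
wrist [140. 562. 373.] [[0.36, 0.9, 0.26], [0.93, -0.34, -0.1], [-0.0, 0.28, -0.96]] 414.19048280828537 0.01854733252507046
```

View pics/top0.png

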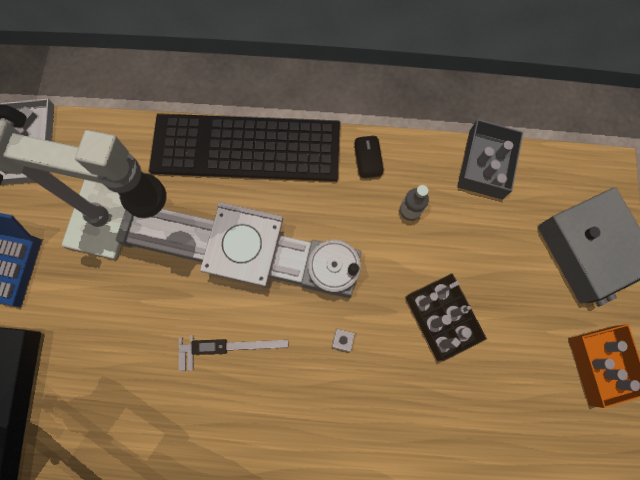

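View pics/scene0.png

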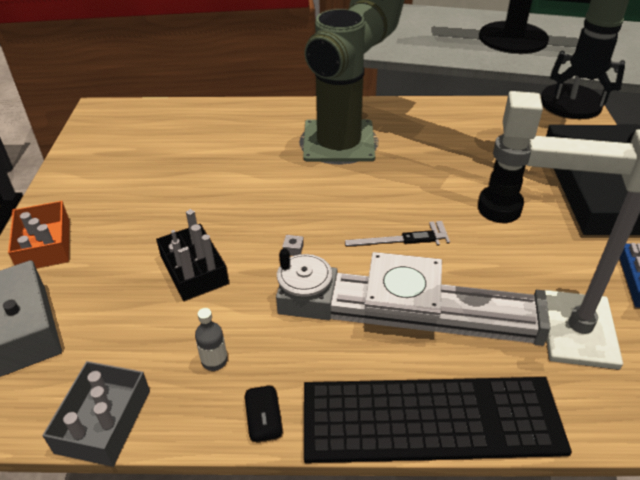

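The top view shows the rack at about (446,318), glass (242,243), handwheel (334,265), knob (353,269) and lens near (142,195). The scene view shows the rack at (192,260), with the parts standing close together.

```bash
python3 - <<'E'
from h import *
cm=cam('top')
z=np.load('/tmp/top.npz');im,D=z['im'],z['D']
for nm,uv,h in [('rack',(446,318),55),('glass',(242,243),85),('axis',(334,265),89),('knob',(353,269),129),('bottle',(421,190),140),('block',(343,340),26)]:
    print(nm,on_plane(cm,uv,h).round(0)[0])
P=cloud(cm,D)
# glass ellipse: pale greenish
g=im[200:290,190:300].astype(int)
m=((g[...,1]-g[...,0]>5)).astype(np.uint8)
n,l,s,c=cv2.connectedComponentsWithStats(m);i=1+s[1:,4].argmax()
print('glass',s[i],c[i]+[190,200], on_plane(cm,c[i]+[190,200],85))
pg=P[200:290,190:300][l==i]; print('depth glass',np.median(pg,0),(pg[:,:2].min(0)+pg[:,:2].max(0))/2)
for nm,(u,v) in dict(rackfl=(446,318),disc=(325,250),knob=(353,268),ring=(145,200)).items(): print(nm,P[v,u].round(1))
# points high near knob and lens
Q=P.reshape(-1,3);Q=Q[D.ravel()>0]
ax=on_plane(cm,(334,265),81)[0]
w=Q[(np.hypot(*(Q-ax)[:,:2].T)<65)]; k=w[(w[:,2]>118)&(w[:,2]<140)]; print('knob top',len(k),np.median(k,0))
d=w[(abs(w[:,2]-81)<4)]; print('disc',cv2.minEnclosingCircle(d[:,:2].astype(np.float32)))
r=np.hypot(*(Q-on_plane(cm,(446,318),55)[0])[:,:2].T); 
rr=Q[(r<100)&(abs(Q[:,2]-55)<3)];print('rack',cv2.minAreaRect(rr[:,:2].astype(np.float32)))
E
```

```text
rack [ 495. -317.   55.]
glass [616. 119.  85.]
axis [583. -75.  89.]
knob [ 570. -112.  129.]
bottle [ 741. -240.  140.]
block [ 436. -107.   26.]
glass [ 34  26  36  35 965] [241.09015544 242.97305699] [[615.57879492 120.60997688  85.        ]]
depth glass [615.35333181 120.29378415  85.76364591] [517.63701942  54.33102925]
rackfl [ 382.4  -48.7 1101.3]
disc [613.6 -54.7  86.1]
knob [ 571.3 -111.9  131.1]
ring [620.5 245.9 325.1]
knob top 87 [ 571.46451344 -113.68909489  127.99434865]
disc ((584.09716796875, -75.89949035644531), 54.83894348144531)
rack ((499.1964111328125, -320.6312255859375), (155.92079162597656, 106.10842895507812), 29.11892318725586)
```

```bash
cat >> h.py <<'E'
def Rdown(yaw):  # yaw (deg) of tool x axis
    a=np.radians(yaw);c,s=np.cos(a),np.sin(a)
    return np.array([[c,s,0],[s,-c,0],[0,0,-1.]])
def view(target,height,yaw):   # TCP position such that wrist camera axis hits target, TCP at height
    T=np.array(optics.camera_params('wrist')['T_tool_cam']);R=Rdown(yaw)
    o=R@T[:3,3];d=R@T[:3,2]; c=o+[0,0,height]
    hit=c+d*((target[2]-c[2])/d[2]); return np.array([target[0]-hit[0],target[1]-hit[1],height]),R
E
python3 - <<'E'
from h import *
st=sensors.read_state();print(np.round(st['eef_rot'],2).tolist());print(np.round(optics.camera_params('wrist')['T_tool_cam'],2).tolist())
# lens estimate from depth of top & scene
for n in('top','scene'):
    z=np.load('/tmp/%s.npz'%n);P=cloud(cam(n),z['D']).reshape(-1,3)[z['D'].ravel()>0]
    q=P[(np.hypot(P[:,0]-640,P[:,1]-265)<70)&(P[:,2]>283)&(P[:,2]<312)]
    print(n,len(q),q.min(0).round(),q.max(0).round())
    A=np.c_[2*q[:,:2],np.ones(len(q))];s=np.linalg.lstsq(A,(q[:,:2]**2).sum(1),rcond=None)[0];print(s[:2],np.sqrt(s[2]+s[0]**2+s[1]**2))
ctrl.move_l([150,393,380])
for yaw in(-15.9,74.1,164.1,-105.9):
    p,R=view((499,-320,60),390,yaw);q=ctrl.solve_ik(p,R);print(yaw,p.round(),None if q is None else np.round(q,2))
E
```

```text
[[-0.93, 0.36, -0.0], [0.36, 0.93, -0.0], [0.0, -0.0, -1.0]]
[[-0.0, -0.96, -0.28, 70.01], [1.0, 0.0, -0.0, 0.11], [0.0, -0.28, 0.96, -118.32], [0.0, 0.0, 0.0, 1.0]]
top 660 [599. 223. 286.] [673. 297. 312.]
[635.07662552 258.79718238] 31.615914177014353
scene 748 [604. 222. 286.] [676. 296. 312.]
[639.78097184 258.19759879] 32.48564243349551
-15.9 [ 559. -337.  390.] [-0.68  0.31  1.14 -0.    1.69  1.17]
74.1 [ 516. -260.  390.] [-0.62  0.15  1.34 -0.    1.65 -0.34]
164.1 [ 439. -303.  390.] [-0.77  0.05  1.45 -0.    1.65 -2.06]
-105.9 [ 482. -380.  390.] [-0.81  0.22  1.25 -0.    1.67  2.61]
```

```bash
python3 - <<'E'
from h import *
p,R=view((499,-320,60),390,74.1)
ctrl.move_ptp(p,R); ctrl.hold(0.2)
st=sensors.read_state();im,D=optics.grab_frame('wrist');np.savez('/tmp/w1.npz',im=im,D=D,pos=st['eef_pos'],rot=st['eef_rot']);save('w1.png',im)
print(st['t'],st['force'])
P=cloud(cam('wrist',st),D); ok=D>0
# top-of-rack & components above the rack
q=P[ok&(abs(P[...,2]-55)<2.5)];print(cv2.minAreaRect(q[:,:2].astype(np.float32)))
m=(ok&(P[...,2]>85)&(P[...,2]<140)).astype(np.uint8)
n,l,s,c=cv2.connectedComponentsWithStats(m)
for i in range(1,n):
    if s[i,4]<40: continue
    a=P[l==i];zt=np.percentile(a[:,2],95);t=a[a[:,2]>zt-5]
    (x,y),r=cv2.minEnclosingCircle(t[:,:2].astype(np.float32)); print(c[i].round(),s[i,4],'ztop',zt.round(1),'ctr',round(x,1),round(y,1),'r',round(r,1))
E
```

```text
4.4667 [ 0.20978848 -0.08898912 -0.62683325]
((603.4453125, -333.8957214355469), (398.22100830078125, 489.1880187988281), 30.59912872314453)
[340.  17.] 712 ztop 130.5 ctr 575.1 -115.1 r 9.5
[540. 112.] 2061 ztop 135.1 ctr 742.0 -243.4 r 11.5
[338. 207.] 322 ztop 125.9 ctr 530.3 -275.2 r 7.9
[375. 238.] 281 ztop 117.9 ctr 558.3 -316.9 r 10.4
[305. 244.] 417 ztop 113.9 ctr 487.8 -303.8 r 10.0
[270. 271.] 334 ztop 120.0 ctr 444.7 -321.8 r 9.7
[339. 272.] 264 ztop 125.2 ctr 512.8 -344.4 r 4.0
[568. 385.] 187 ztop 87.4 ctr 734.9 -560.5 r 21.3
[558. 477.] 66 ztop 87.9 ctr 709.3 -689.8 r 13.0
```

View pics/w1.png

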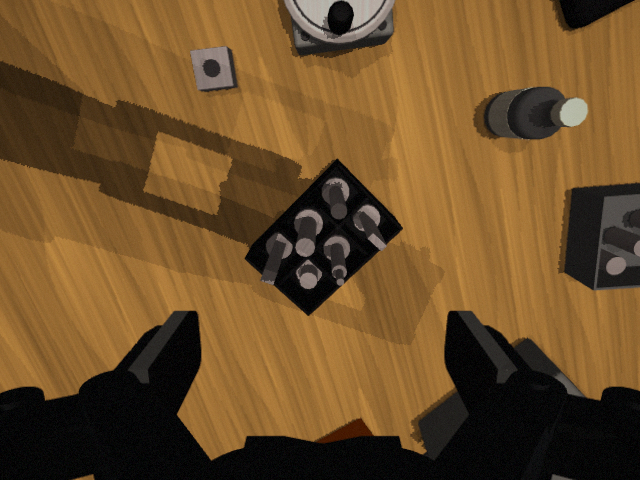

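The wrist view shows the thin-tipped punch at (339,272), in the middle cell of the lower row. The bush is at (308,275), square at (375,238), straight at (338,207), thick at (305,244) and blade at (270,271).

```bash
python3 - <<'E'
from h import *
Y=-15.9
p,R=view((513,-344,110),265,Y); ctrl.move_ptp(p,R); ctrl.gripper_to(46,40); ctrl.hold(.1)
st=sensors.read_state();im,D=optics.grab_frame('wrist');save('w2.png',im);cm=cam('wrist',st)
P=cloud(cm,D); near=np.hypot(P[...,0]-513,P[...,1]+344)<14
m=((D>0)&near&(P[...,2]>119)&(P[...,2]<132)).astype(np.uint8);a=P[m>0]
c=np.argwhere(m).mean(0)[::-1]; print(c,len(a),np.median(a,0).round(1),cv2.minEnclosingCircle(a[:,:2].astype(np.float32)))
m2=((D>0)&near&(P[...,2]>92)&(P[...,2]<101));b=P[m2];print('shoulder',len(b),np.median(b,0).round(1),cv2.minEnclosingCircle(b[:,:2].astype(np.float32)) if len(b) else 0)
print(on_plane(cm,c,124),sensors.read_state()['t'])
E
```

```text
[326.1641791  250.02238806] 134 [ 513.4 -344.8  124.4] ((512.9756469726562, -344.4903259277344), 4.129236221313477)
shoulder 260 [ 515.8 -346.    96.5] ((512.8604736328125, -344.46826171875), 8.19711971282959)
[[ 513.36961676 -344.76314215  124.        ]] 6.4583
```

View pics/w2.png

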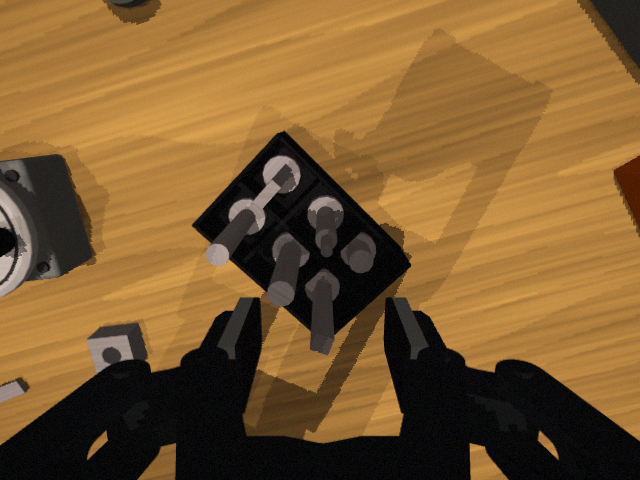

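The close view shows the punch's tip at (326,250) with clear space on both sides along the closing line. It confirms the axis at (513,-344.5).

```bash
python3 - <<'E'
from h import *
R=Rdown(-15.9)
ctrl.move_ptp([513,-344.5,235],R)
hit=ctrl.move_l([513,-344.5,88],vel=80,threshold=8);s=sensors.read_state();print(hit,s['eef_pos'],s['force'])
if not hit:
    ctrl.gripper_to(0,40);s=sensors.read_state();print(s['grip_width'],s['grasp_force'],s['force'])
    print(ctrl.move_l([513,-344.5,120],vel=40,threshold=20))
    print(ctrl.move_l([513,-344.5,240],vel=100,threshold=20));s=sensors.read_state();print(s['eef_pos'],s['grip_width'],s['force'],s['t'])
im,D=optics.grab_frame('wrist');save('w3.png',im);cm=cam('wrist',s)
P=cloud(cm,D);c=s['eef_pos'];q=P[(D>0)&(np.hypot(P[...,0]-513,P[...,1]+344.5)<22)&(P[...,2]>125)&(P[...,2]<175)]
print(len(q),q[:,2].min(),q[:,2].max(),cv2.minEnclosingCircle(q[:,:2].astype(np.float32)))
E
```

```text
False [ 513.32330323 -344.75315488   88.57446125] [0.10671249 0.86108287 0.11614454]
15.279849973947504 39.0618109703064 [-0.94076157  0.74624961  1.56357225]
False
False
[ 512.52580583 -344.10191264  238.82524943] 14.842447802349545 [ 0.19380328  0.13496876 -2.01103966] 11.3833
2366 154.6974148668843 174.9773005306109 ((512.0233154296875, -344.11737060546875), 17.048473358154297)
```

View pics/w3.png

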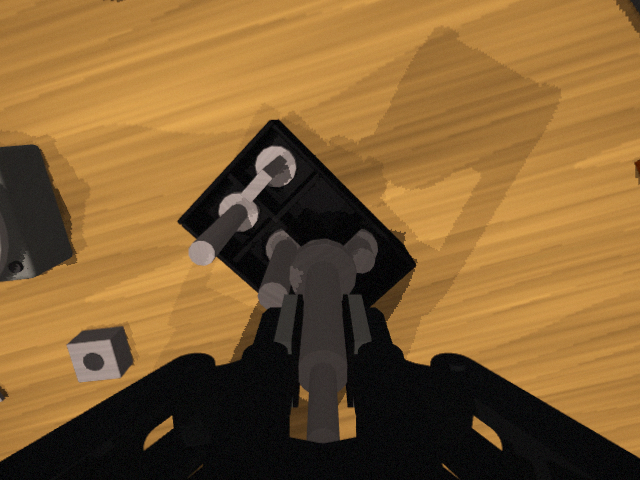

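The punch is gripped upright in the jaws, with its head at (322,265), and its cell is empty. The other five parts are still standing.

```bash
python3 - <<'E'
from h import *
R=Rdown(-15.9)
ctrl.move_l([513,-344.5,272],vel=150); ctrl.move_ptp([600,20,272],R); ctrl.hold(.3)
s=sensors.read_state();im,D=optics.grab_frame('wrist');save('w4.png',im);np.savez('/tmp/w4.npz',im=im,D=D,eef_pos=s['eef_pos'],eef_rot=s['eef_rot']);print(s['t'],s['grip_width'],s['eef_pos'])
cm=cam('wrist',s);P=cloud(cm,D)
g=im.astype(int);m=((g[...,1]-g[...,0]>4)&(g[...,1]>90)).astype(np.uint8);m=cv2.morphologyEx(m,cv2.MORPH_OPEN,np.ones((3,3)))
n,l,st,c=cv2.connectedComponentsWithStats(m);i=1+st[1:,4].argmax();print(st[i],c[i])
cn=max(cv2.findContours((l==i).astype(np.uint8),cv2.RETR_EXTERNAL,cv2.CHAIN_APPROX_NONE)[0],key=len).reshape(-1,2)
w=on_plane(cm,cn,85)[:,:2].astype(np.float32);print('glass',cv2.minEnclosingCircle(w),cv2.fitEllipse(w))
k=P[(D>0)&(np.hypot(P[...,0]-584,P[...,1]+76)<60)&(P[...,2]>122)&(P[...,2]<136)];
print('knob',len(k),np.median(k,0) if len(k) else 0,cv2.minEnclosingCircle(k[:,:2].astype(np.float32)) if len(k) else 0)
E
```

```text
13.5 14.654047972415503 [600.097093    19.02485278 271.99596791]
[ 143  188   90   96 3431] [188.68318275 245.35412416]
glass ((616.3204345703125, 119.8510971069336), 38.75822448730469) ((613.3881225585938, 123.1166000366211), (54.968082427978516, 66.56710815429688), 100.9096450805664)
knob 767 [ 577.35042545 -112.14319498  128.93102716] ((575.6596069335938, -113.93034362792969), 10.300909042358398)
```

View pics/w4.png

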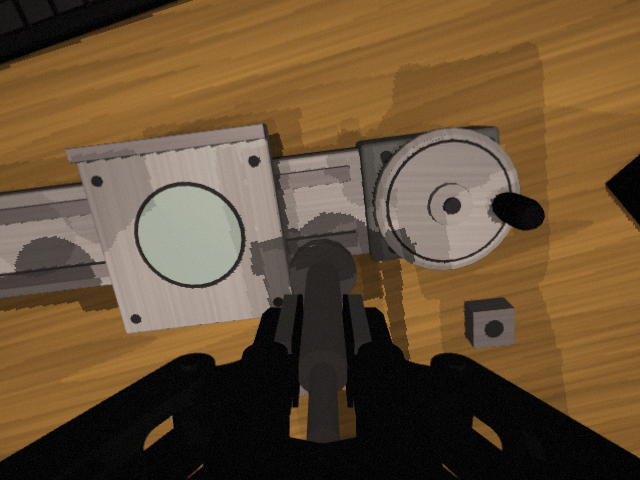

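The view shows the glass centred near (190,235) inside its dark ring, the wheel hub at (452,206), the knob at (518,210) and the held punch in front.

```bash
python3 - <<'E'
from h import *
z=np.load('/tmp/w4.npz');im,D=z['im'],z['D'];cm=cam('wrist',z)
gray=cv2.cvtColor(im,cv2.COLOR_RGB2GRAY)
def fit(seed,h,thr):
    m=(gray>thr).astype(np.uint8);n,l,s,c=cv2.connectedComponentsWithStats(m,connectivity=4)
    i=l[seed[1],seed[0]];cn=max(cv2.findContours((l==i).astype(np.uint8),0,1)[0],key=len)
    w=on_plane(cm,cv2.convexHull(cn).reshape(-1,2),h)[:,:2].astype(np.float32)
    cn=on_plane(cm,cn.reshape(-1,2),h)[:,:2].astype(np.float32)
    print(thr,s[i],'circ',np.round(np.r_[cv2.minEnclosingCircle(w)[0],cv2.minEnclosingCircle(w)[1]],1),'ell',np.round(np.ravel(cv2.fitEllipse(cn)[0]+cv2.fitEllipse(cn)[1]),1))
for t in(70,90,110): fit((190,235),85,t)
for t in(70,90,110): fit((415,215),81,t)
P=cloud(cm,D); d=P[(D>0)&(np.hypot(P[...,0]-584,P[...,1]+76)<62)&(abs(P[...,2]-81)<2.5)]
print('disc',cv2.minEnclosingCircle(d[:,:2].astype(np.float32)))
# stage plate top rectangle
d=P[(D>0)&(np.hypot(P[...,0]-615,P[...,1]-120)<110)&(abs(P[...,2]-85)<2)];print('plate',cv2.minAreaRect(d[:,:2].astype(np.float32)))
print('hub',on_plane(cm,(452,206),89))
E
```

```text
70 [ 138  185  104  100 8077] circ [616.5 119.7  39.5] ell [616.5 119.6  77.9  78. ]
90 [ 138  186  104   99 8000] circ [616.4 119.6  39.3] ell [616.5 119.6  77.6  77.6]
110 [ 138  186  103   99 7937] circ [616.4 119.6  39.2] ell [616.5 119.6  77.1  77.4]
70 [  389   142   120   118 10368] circ [586.3 -76.5  45.4] ell [587.1 -75.6  86.1  90.5]
90 [  389   142   120   118 10094] circ [586.3 -76.4  45.4] ell [587.5 -75.5  84.1  90.2]
110 [ 389  143  119  117 9862] circ [586.2 -76.5  45. ] ell [587.4 -75.6  83.8  89.6]
disc ((586.864990234375, -76.09506225585938), 55.0508918762207)
plate ((616.1009521484375, 119.11021423339844), (140.5635986328125, 148.84963989257812), 81.50048065185547)
hub [[585.64168003 -76.65883583  89.        ]]
```

```bash
python3 - <<'E'
from h import *
G=np.array([617,119.6])
ctrl.move_l([*G,272],vel=120);ctrl.move_l([*G,180],vel=70);ctrl.hold(.4)
s=sensors.read_state();e=G-np.array(s['eef_pos'])[:2];print(s['eef_pos'],s['force'])
T=G+e; ctrl.move_l([*T,176],vel=20);ctrl.hold(.3)
s=sensors.read_state();f0=s['force'];print(s['eef_pos'],f0)
hit=ctrl.move_l([*T,165],vel=6,threshold=2.5);s=sensors.read_state();print(hit,s['eef_pos'],s['force'],s['t'])
E
```

```text
[617.01942056 119.61336603 180.07713366] [-0.26070895  0.14560029 -1.26349757]
[617.06820361 119.59381338 176.12599341] [-0.17432643  0.36830757 -1.97833672]
True [616.9569894  119.59796709 169.36141067] [-0.1845238   1.3367719   5.63608943] 18.175
```

```bash
python3 - <<'E'
from h import *
s=sensors.read_state();p=np.array(s['eef_pos'])
ctrl.gripper_to(44,20);ctrl.hold(.2);print(sensors.read_state()['force'])
ctrl.move_l([p[0],p[1],200],vel=40);ctrl.move_l([p[0],p[1],270],vel=120);ctrl.move_l([600,20,270],vel=150);ctrl.hold(.3)
s=sensors.read_state();im,D=optics.grab_frame('wrist');save('w5.png',im);cm=cam('wrist',s);P=cloud(cm,D);print(s['t'],s['force'])
nr=(D>0)&(np.hypot(P[...,0]-616.5,P[...,1]-119.6)<35)
for lo,hi,nm in((198,212,'tip'),(172,182,'shoulder'),(92,99,'head')):
    q=P[nr&(P[...,2]>lo)&(P[...,2]<hi)];print(nm,len(q),q.max(0)[2] if len(q) else 0,cv2.minEnclosingCircle(q[:,:2].astype(np.float32)) if len(q) else 0)
gray=cv2.cvtColor(im,cv2.COLOR_RGB2GRAY)
for r,h,lo,hi in((16,'knob',122,136),):
    q=P[(D>0)&(np.hypot(P[...,0]-586,P[...,1]+76)<60)&(P[...,2]>lo)&(P[...,2]<hi)];print(h,np.median(q,0),cv2.minEnclosingCircle(q[:,:2].astype(np.float32)))
E
```

```text
[-0.24598435 -0.03708776  0.50559938]
21.5917 [-0.54113966  0.6581463  -0.5575614 ]
tip 341 207.38039681719349 ((616.96728515625, 119.60641479492188), 4.559689521789551)
shoulder 568 181.93046109580752 ((616.4967651367188, 119.1717300415039), 8.294018745422363)
head 1026 98.73398383226777 ((616.5032348632812, 119.37226867675781), 17.20600128173828)
knob [ 577.42250448 -112.08160647  129.0114483 ] ((576.1570434570312, -113.71633911132812), 10.13272762298584)
```

View pics/w5.png

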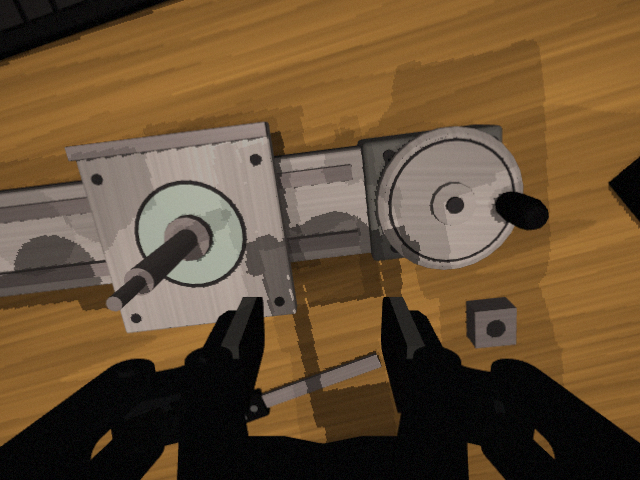

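The punch stands upright with its head at (190,238), in the middle of the glass. The knob is at (522,210). Next I grip the knob and wind.

```bash
cat >> h.py <<'E'
AX=np.array([586.7,-76.2]);ZK=119.
def kp(a,z=ZK): return [AX[0]+40*np.cos(a),AX[1]+40*np.sin(a),z]
def wind(a0,da,vel=40):
    n=int(np.ceil(abs(da)/np.radians(12)));fm=0
    for i in range(1,n+1):
        ctrl.move_l(kp(a0+da*i/n),vel=vel)
        f=np.array(sensors.read_state()['force']);fm=max(fm,np.linalg.norm(f))
        if fm>30: print('abort',i,n,f);break
    return a0+da*i/n,fm
def ang():
    p=np.array(sensors.read_state()['eef_pos'])[:2]-AX;return np.arctan2(p[1],p[0]),np.hypot(*p)
E
python3 - <<'E'
from h import *
R=Rdown(-15.9);a0=np.arctan2(-114+76.2,576-586.7)
ctrl.move_ptp(kp(a0,215),R);hit=ctrl.move_l(kp(a0),vel=90,threshold=8);print(hit)
if not hit:
    ctrl.gripper_to(0,30);s=sensors.read_state();print(s['grip_width'],s['force'],s['t'],ang(),a0)
    a,fm=wind(a0,0.6);s=sensors.read_state();print('wound',a,fm,ang(),s['t'],s['force'])
    if fm<20:
        a,fm=wind(a,5.9,55);s=sensors.read_state();print('wound',a,a-a0,fm,ang(),s['t'],s['force'])
for n in('scene','top'):
    im,D=optics.grab_frame(n);np.savez('/tmp/%s2.npz'%n,im=im,D=D);save(n+'2.png',im)
    P=cloud(cam(n),D);P=P[D>0]
    u=np.array([.151,.989]);S=(P[:,:2]-[616.5,119.4])@u;T=(P[:,:2]-[616.5,119.4])@[.989,-.151]
    for nm,lo,hi in(('ring',287,310),('punch',100,203)):
        q=(abs(T)<55)&(S>60)&(S<190)&(P[:,2]>lo)&(P[:,2]<hi);print(n,nm,q.sum(),S[q].min().round(1) if q.any() else 0,S[q].max().round(1) if q.any() else 0,np.percentile(S[q],[2,50,98]).round(1) if q.any() else 0)
E
```

```text
False
20.937959822235772 [0.38126838 2.04292272 4.09081178] 23.825 (np.float64(-1.8317872324141926), np.float64(39.60256347100172)) -1.846648438239804
wound -1.246648438239804 6.847371199854909 (np.float64(-1.2274273656711014), np.float64(40.15634658390597)) 24.875 [-1.42278057  2.71364598  6.12358664]
wound 4.653351561760196 6.5 9.718832947257287 (np.float64(-1.6282785771454713), np.float64(39.656581794280164)) 33.575 [ 0.76888155 -2.29556022  7.70100028]
scene ring 504 104.4 177.4 [105.  134.4 174.4]
scene punch 343 114.7 135.8 [115.  121.7 130.2]
top ring 344 104.9 177.0 [106.2 117.8 161.6]
top punch 165 109.5 130.5 [115.5 119.9 128.9]
```

```bash
python3 - <<'E'
from h import *
z=np.load('/tmp/scene2.npz');im,D=z['im'],z['D'];cm=cam('scene');P=cloud(cm,D)
u=np.array([.151,.989]);S=(P[...,:2]-[616.5,119.4])@u;T=(P[...,:2]-[616.5,119.4])@[.989,-.151]
for nm,lo,hi,sl,sh in(('ring',288,308,95,190),('body',105,170,105,150),('tip',182,203,105,150),('barrel',330,380,95,190)):
    q=(D>0)&(abs(T)<50)&(S>sl)&(S<sh)&(P[...,2]>lo)&(P[...,2]<hi);v,uu=np.nonzero(q);r=[]
    for row in np.unique(v):
        a=uu[v==row]; r.append((S[row,a].min()+S[row,a].max())/2)
    print(nm,q.sum(),uu.min(),uu.max(),v.min(),v.max(),'mid med',np.median(r).round(1),np.std(r).round(1))
c=im[150:350,380:560];save('c2.png',cv2.resize(c,None,fx=4,fy=4,interpolation=cv2.INTER_CUBIC)[:600])
E
```

```text
ring 423 477 523 191 222 mid med 140.8 18.1
body 218 467 480 258 285 mid med 122.4 2.1
tip 42 475 481 244 255 mid med 122.6 0.8
barrel 831 488 524 162 198 mid med 140.8 8.6
```

View pics/c2.png

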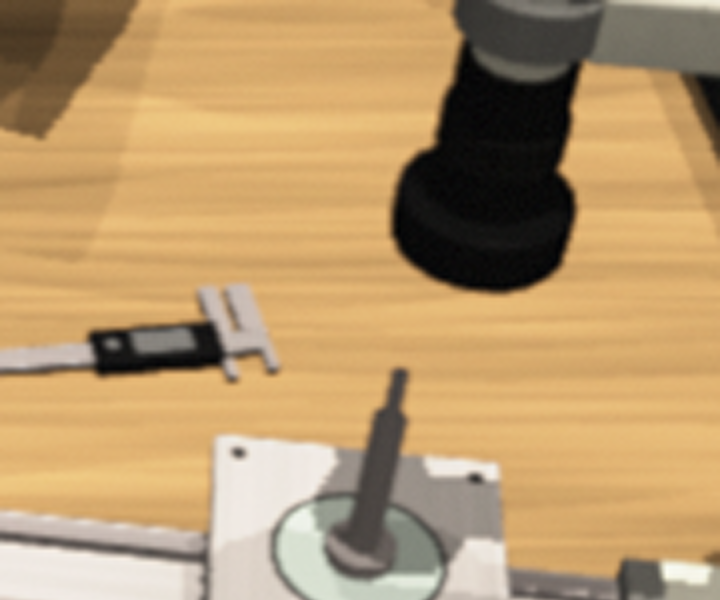

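The scene crop shows the punch upright on the glass at about (358,540), with its tip at (400,372). It is still short of the ring light, whose centre is near (484,220). I'll wind most of the remainder, release, and measure from close by.

```bash
cat >> h.py <<'E'
def tiltview(target,dist,az=-8.7,el=30):
    T=np.array(optics.camera_params('wrist')['T_tool_cam']);a,e=np.radians([az,el])
    z=np.array([np.cos(e)*np.cos(a),np.cos(e)*np.sin(a),-np.sin(e)]);x=np.array([np.sin(e)*np.cos(a),np.sin(e)*np.sin(a),np.cos(e)])
    R=np.c_[x,np.cross(z,x),z];return np.array(target)-R@T[:3,2]*dist-R@T[:3,3],R
E
python3 - <<'E'
from h import *
a,fm=wind(4.653351561760196,0.87,45);ctrl.hold(.2);print(fm,ang(),sensors.read_state()['t'])
ctrl.gripper_to(44,20);p=np.array(sensors.read_state()['eef_pos']);ctrl.move_l([p[0],p[1],230],vel=150)
p,R=tiltview((637.8,258.9,245),310);print(p.round(),ctrl.solve_ik(p,R))
back=p-150*np.array([.989,-.151,0])-[0,60,-20]
print(back.round(),ctrl.solve_ik(back,R),sensors.read_state()['t'])
E
```

```text
8.253870135718135 (np.float64(-0.7426441353185498), np.float64(40.3802126672269)) 35.4167
[491. 282. 346.] None
[343. 244. 366.] None 36.6583
```

```bash
python3 - <<'E'
from h import *
for el in(40,50,60,70):
    for az in(-8.7,20):
        for d in(280,330):
            p,R=tiltview((637.8,258.9,245),d,az,el);q=ctrl.solve_ik(p,R);print(el,az,d,p.round(),None if q is None else np.round(q,2))
E
```

```text
40 -8.7 280 [527. 276. 346.] [ 0.59 -0.08  1.88 -0.8   0.8   2.73]
40 -8.7 330 [500. 280. 387.] [ 0.64 -0.16  1.86 -0.76  0.9   2.68]
40 20 280 [533. 221. 346.] [ 0.17 -0.29  2.05  0.26  0.53  1.23]
40 20 330 [506. 211. 387.] [ 0.16 -0.4   2.04  0.24  0.65  1.26]
50 -8.7 280 [546. 273. 364.] [ 0.51 -0.05  1.74 -0.51  0.94  2.43]
50 -8.7 330 [526. 276. 409.] [ 0.54 -0.11  1.7  -0.5   1.04  2.4 ]
50 20 280 [551. 227. 364.] [ 0.2  -0.2   1.86  0.14  0.78  1.36]
50 20 330 [532. 221. 409.] [ 0.19 -0.27  1.83  0.13  0.89  1.37]
60 -8.7 280 [568. 270. 378.] [ 0.43  0.02  1.57 -0.31  1.12  2.23]
60 -8.7 330 [556. 272. 426.] [ 0.45 -0.01  1.51 -0.31  1.21  2.22]
60 20 280 [571. 235. 378.] [ 0.22 -0.07  1.67  0.08  1.03  1.42]
60 20 330 [560. 231. 426.] [ 0.22 -0.12  1.61  0.07  1.13  1.42]
70 -8.7 280 [592. 266. 388.] [ 0.37  0.13  1.4  -0.18  1.31  2.11]
70 -8.7 330 [589. 267. 438.] [ 0.37  0.11  1.32 -0.17  1.41  2.09]
70 20 280 [594. 243. 388.] [0.24 0.07 1.46 0.04 1.26 1.45]
70 20 330 [591. 242. 438.] [0.24 0.05 1.38 0.04 1.36 1.46]
```

```bash
python3 - <<'E'
from h import *
p,R=tiltview((637.8,258.9,245),330,10,40)
ctrl.move_ptp([450,-60,330],Rdown(-10));ctrl.move_ptp(p,R);ctrl.hold(.3)
s=sensors.read_state();print(s['t'],s['eef_pos'])
im,D=optics.grab_frame('wrist');save('w6.png',im);np.savez('/tmp/w6.npz',im=im,D=D,eef_pos=s['eef_pos'],eef_rot=s['eef_rot'])
E
```

```text
38.9417 [500.78932477 234.1437378  387.22845186]
```

View pics/w6.png

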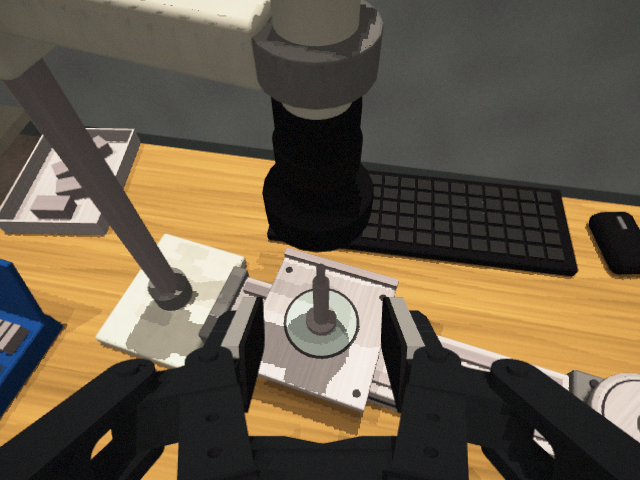

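The tilted view shows the ring light spanning columns 263 to 373 near row 200. The punch stands almost exactly below it, tip at (319,266) and head at (321,322).

```bash
python3 - <<'E'
from h import *
from scipy.optimize import least_squares
z=np.load('/tmp/w6.npz');im,D=z['im'],z['D'];cm=cam('wrist',z);P=cloud(cm,D)
u=np.array([.151,.989]);w=np.array([.989,-.151]);B=np.array([616.5,119.4])
X=(P[...,:2]-B);S=X@u;T=X@w
def go(nm,lo,hi,r,c,rad):
    q=(D>0)&(np.hypot(S-c,T)<rad)&(P[...,2]>lo)&(P[...,2]<hi);p=np.c_[S[q],T[q]];zz=P[...,2][q]
    f=least_squares(lambda c:np.hypot(*(p-c).T)-r,[c,0],loss='soft_l1',f_scale=1)
    # silhouette: mid angle about camera
    print(nm,len(p),'S,T',f.x.round(2),'rms',np.sqrt(np.mean(f.fun**2)).round(2),'z',zz.min().round(),zz.max().round())
    v,uu=np.nonzero(q);mids=np.array([((uu[v==k].min()+uu[v==k].max())/2,k) for k in np.unique(v) if (v==k).sum()>3])
    d=rays(cm,mids);n=np.r_[w,0];Q=cm[3]+d*(((np.r_[B,0]-cm[3])@n)/(d@n))[:,None]
    print('   silhouette mid S',np.median((Q[:,:2]-B)@u).round(2))
go('ring',287,303,37,141,50);go('body',105,172,8,141,14);go('tip',180,203,4,141,14)
s=z;g=cv2.cvtColor(im,cv2.COLOR_RGB2GRAY)
# barrel/ring dark silhouette widths on rows where the ring is widest
hsv=cv2.cvtColor(im,cv2.COLOR_RGB2HSV)
for row in(190,200,210,220):
    a=np.nonzero((g[row,230:420]<45))[0]+230;print(row,a.min(),a.max())
for zc in(124,146,205): pass
q=(D>0)&(abs(P[...,2]-85)<2)&(np.hypot(S-141,T)<60)&(im[...,1].astype(int)-im[...,0]>3);c=P[q];print('glass',((np.r_[c[:,:2].max(0)]+c[:,:2].min(0))/2-B)@u,q.sum())
E
```

```text
ring 1212 S,T [142.44   0.23] rms 0.33 z 287.0 303.0
   silhouette mid S 142.68
body 438 S,T [1.4078e+02 2.0000e-02] rms 0.3 z 105.0 172.0
   silhouette mid S 140.9
tip 104 S,T [ 1.4092e+02 -2.0000e-02] rms 0.3 z 181.0 203.0
   silhouette mid S 140.83
190 263 419
200 264 417
210 266 416
220 268 416
glass 140.9963680948137 1744
```

```bash
python3 - <<'E'
from h import *
a0=4.653351561760196+.87
ctrl.move_ptp([450,-60,330],Rdown(-10));ctrl.move_ptp(kp(a0,215),Rdown(-15.9))
hit=ctrl.move_l(kp(a0),vel=90,threshold=8);print(hit)
if not hit:
    ctrl.gripper_to(0,30);print(ang(),sensors.read_state()['grip_width'])
    a,fm=wind(a0,0.086,12);ctrl.hold(.3);g=ang();print(g,fm)
    e=-0.6566-g[0]
    if abs(e)>.008: a,fm=wind(a,e,12);ctrl.hold(.3);print(ang())
    ctrl.gripper_to(44,20);p=np.array(sensors.read_state()['eef_pos']);ctrl.move_l([p[0],p[1],230],vel=150)
    print(sensors.read_state()['t'])
    p,R=tiltview((637.8,258.9,245),330,10,40)
    ctrl.move_ptp([450,-60,330],Rdown(-10));ctrl.move_ptp(p,R);ctrl.hold(.3)
    s=sensors.read_state();im,D=optics.grab_frame('wrist');save('w7.png',im);cm=cam('wrist',s);P=cloud(cm,D);print(s['t'])
    from scipy.optimize import least_squares
    u=np.array([.151,.989]);w=np.array([.989,-.151]);B=np.array([616.5,119.4]);S=(P[...,:2]-B)@u;T=(P[...,:2]-B)@w
    for nm,lo,hi,r,rad in(('ring',287,303,37,50),('body',105,172,8,14),('tip',180,203,4,14)):
        q=(D>0)&(np.hypot(S-141,T)<rad)&(P[...,2]>lo)&(P[...,2]<hi);pp=np.c_[S[q],T[q]]
        f=least_squares(lambda c:np.hypot(*(pp-c).T)-r,[141,0],loss='soft_l1');print(nm,f.x.round(2))
E
```

```text
False
(np.float64(-0.7520670089910133), np.float64(40.402248935983195)) 20.825286252551226
(np.float64(-0.6728972703956138), np.float64(40.481634877336965)) 4.869126133473104
(np.float64(-0.6606015034451582), np.float64(40.475199202569556))
45.075
47.3667
ring [142.44   0.25]
body [1.4236e+02 2.0000e-02]
tip [1.424e+02 2.000e-02]
```

```bash
python3 -c "
from h import *
ctrl.hold(.2);print(ctrl.finish_job())"
```

```text
the job is handed in; nothing more can be done
None
```

The punch stands upright on its head in the middle of the glass, 0.1 mm from the lens axis along the slide and about 0.2 mm across it by the last wrist-camera view; the job is handed in at about 48 s.

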